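# Cover the three topping bowls with their own lids

## Robot

A 6-joint arm with a two-finger parallel gripper is mounted at the origin on the work surface. World frame = base frame: x ahead of the robot, y to its left, z up, the work surface at z = 0. Lengths are in m, angles in rad, forces in N, time in s.
With the tool pointing down it reaches from about 0.375 to 0.975 m from the base axis. Payload 3.8 kg.
Tool frame: the origin (TCP) lies at the very end of the fingers, on their centre line; the grasp point (between the pads) lies 19 mm behind it; z points along the fingers, y is the line along which they close (so a half turn about z gives the same grasp; the last joint's range is limited). The gripper opens to 85 mm and grips with 20 to 120 N. Pads are 22 mm wide; open, the fingers measure 114 mm over their backs; the gripper's body (76 mm by 85 mm) begins 54 mm behind the grasp point. The pads swing forward as they close: fully open they stand 13 mm farther back than shut.
Start: joints at [-1.171, 0.264, 1.604, -0, 1.274, -0.037], TCP at [0.286, -0.612, 0.199] pointing down, gripper open.
Joint ranges: [-2.63, 2.63], [-0.94, 2.18], [0.31, 2.57], [-1.31, 4.45], [0, 2.66], [-2.55, 2.55]. Speed limits (rad/s): [2.57, 2.57, 3.14, 3.14, 3.14, 3.14].

## Interface

Orientations are given as a unit quaternion [w, x, y, z].
In Python, from bench import manip gives the robot as it stands.
- The arm moves only by the tool play_rows, never from a script. Its argument "increments" is a list that holds one entry, the list of rows, each a list of 5 numbers: the gripper's target within -1 to 1 (fully open at 1, half-way at 0, shut at -1), then the shift along the tool's x, y, z in mm, then the turn about the tool's z in degrees. A call has 1 to 20 rows; each row shifts and turns the commanded pose from where the row before left it, along the tool's axes as they then stand; what a row does not reach is not made up. A row lasts 1/10 s, in which the tool goes at most 50 mm and 8.59 degrees, less where a joint would pass 70% of its speed; a pose out of reach is approached as far as the arm can. A call is refused whole if a number of a shift passes 50 or a number of a turn 8.59, either way. A call with a gripper value outside its range is refused whole. The fingers move at their own pace and stop on an object; "grip_force" is the grip in N (left out, the last holds). Time passes only in rows, so rows that do not move let the fingers close. It gives the time, the measured TCP pose, the force, the opening and the grip force at its end, in the units of the state.
- manip.state(): the state, without advancing time (a new reading comes with each control period).
- manip.camera(name): name is "side" or "top" or "wrist"; returns the picture (480x640x3 uint8, red, green, blue); there is no depth.
- manip.calibration(name): a dict with "mtx" (3x3 intrinsics, pixels), "world_from_camera" (4x4, takes a point from camera to world coordinates). Camera axes: x right, y down, z forward; pixel columns grow to the right and rows downward; lengths in m; the calibration is good to about 2 mm. A picture is of the moment at which its call begins: read the wrist's pose just before it. calibration takes no time and is no camera call; for the wrist camera it gives the pose at the moment of the call.
- manip.close_job(): hands the job in; it is judged then, once.
The state is a dict: "t": time; "joints": joint angles; "qd": joint speeds; "joint_efforts": joint torques, N m; "eef_pos": TCP position; "tool_rot": TCP orientation; "ft_force": force on the tool from outside, world axes, zero at the start; "torque": the same for the moment, N m; "finger_gap": opening from 0.0 (shut) to 1.0 (fully open); "grip_force": force on a finger pad.
Only numpy, scipy, OpenCV 4.12 (cv2) and the standard library are available. Lean on these libraries where they do the work, as an engineer would, in place of code of your own. Each camera call takes 0.05 s, during which the arm holds its last target. There are 200 camera calls.

## Task

Cover the three pale green bowls: gently set each round wooden lid with a grip bar, bar upwards, level and centred on the bowl of its own size (small on small, medium on medium, large on large), so that it covers the mouth completely. Leave the bowls standing where they are, and do not disturb the coaster, the teacup or the spatula.

Things in the scene. Friction and masses are not known exactly. Their poses are not given: they have to be found in the camera images.
- lid_small_center (a point): small lid, loose: flat round disc of plain light wood, 88 mm across and 10 mm thick, lying on the counter the right way up, with a straight, slightly darker wooden grip bar 57 mm long, 14 mm thick and 28 mm tall standing across the middle of its top (38 mm tall in all, 40 g or so). Point: on the lid's axis, 19 mm above its underside, inside the bar. x runs along the bar, y across its 14 mm thickness, z up out of the top.
- lid_medium_center (a point): medium lid, loose: flat round disc of plain light wood, 112 mm across and 10 mm thick, lying on the counter the right way up, with a straight, slightly darker wooden grip bar 73 mm long, 14 mm thick and 28 mm tall standing across the middle of its top (38 mm tall in all, 65 g or so). Point: on the lid's axis, 19 mm above its underside, inside the bar. x runs along the bar, y across its 14 mm thickness, z up out of the top.
- lid_large_center (a point): large lid, loose: flat round disc of plain light wood, 136 mm across and 10 mm thick, lying on the counter the right way up, with a straight, slightly darker wooden grip bar 88 mm long, 14 mm thick and 28 mm tall standing across the middle of its top (38 mm tall in all, 95 g or so). Point: on the lid's axis, 19 mm above its underside, inside the bar. x runs along the bar, y across its 14 mm thickness, z up out of the top.
- bowl_small_rim (a point): small bowl, loose, standing upright and empty: pale green ceramic, 72 mm across the outside of its rim, 42 mm tall, wall 4 mm, about 160 g. Point: centre of the mouth, level with the top of the rim (42 mm above the counter). z up. The 88 mm lid is the one for it, reaching 8 mm beyond the rim all round.
- bowl_medium_rim (a point): medium bowl, loose, standing upright and empty: pale green ceramic, 96 mm across the outside of its rim, 50 mm tall, wall 4 mm, about 260 g. Point: centre of the mouth, level with the top of the rim (50 mm above the counter). z up. The 112 mm lid is the one for it, reaching 8 mm beyond the rim all round; the next smaller lid would fall in.
- bowl_large_rim (a point): large bowl, loose, standing upright and empty: pale green ceramic, 120 mm across the outside of its rim, 58 mm tall, wall 4 mm, about 400 g. Point: centre of the mouth, level with the top of the rim (58 mm above the counter). z up. The 136 mm lid is the one for it, reaching 8 mm beyond the rim all round; the next smaller lid would fall in.
- coaster_center (a point): bystander, not a lid: plain flat disc of the same light wood, 80 mm across, 8 mm thick, with no grip bar, loose on the counter. Point: its centre. z up.
- teacup: bystander: small white handleless cup, 58 mm across, 60 mm tall, loose on the counter. Origin: centre of its underside. z up.
- spatula_mid (a point): bystander: steel fan-shaped rice spatula lying flat on the counter off to the robot's right, 235 mm long. Point: where the handle meets the blade; x points towards the blade's end.
Not all that is in view belongs to the job. What is shaped like the part that bears bowl_medium_rim but blue or yellow is not meant.

How it is judged:
At the end, for the whole second after the job is handed in: Each lid lies level (within 0.08 rad), bar upwards, on the rim of the bowl of its size (lid's point 14 to 24 mm above the rim), its centre within 12 mm of the bowl's centre sideways; the bowls stand upright (within 0.08 rad); lids and bowls are at rest (under 0.02 m/s) (horizontal distance between lid_small_center and bowl_small_rim below 0.012 m and z of lid_small_center in the frame of bowl_small_rim between 0.014 and 0.024 m and angle between each of lid_small_center, bowl_small_rim, lid_medium_center, bowl_medium_rim, lid_large_center, bowl_large_rim's own z axis and vertical below 0.08 rad and linear speed of each of lid_small, bowl_small, lid_medium, bowl_medium, lid_large, bowl_large below 0.02 m/s and horizontal distance between lid_medium_center and bowl_medium_rim below 0.012 m and z of lid_medium_center in the frame of bowl_medium_rim between 0.014 and 0.024 m and horizontal distance between lid_large_center and bowl_large_rim below 0.012 m and z of lid_large_center in the frame of bowl_large_rim between 0.014 and 0.024 m); the robot touches nothing.
It fails at once if a bowl is pushed more than 30 mm from its place (distance of any of bowl_small_rim, bowl_medium_rim, bowl_large_rim from where it was at the start of the episode above 0.03 m).
It fails at once if the coaster, the teacup or the spatula is moved more than 30 mm (distance of any of coaster_center, teacup, spatula_mid from where it was at the start of the episode above 0.03 m).
It fails at once if a lid is dropped or slammed onto its bowl (it comes within 20 mm of the rim faster than 0.5 m/s) ((horizontal distance between lid_small_center and bowl_small_rim below 0.03 m and z of lid_small_center in the frame of bowl_small_rim below 0.039 m and linear speed of lid_small above 0.5 m/s) or (horizontal distance between lid_medium_center and bowl_medium_rim below 0.03 m and z of lid_medium_center in the frame of bowl_medium_rim below 0.039 m and linear speed of lid_medium above 0.5 m/s) or (horizontal distance between lid_large_center and bowl_large_rim below 0.03 m and z of lid_large_center in the frame of bowl_large_rim below 0.039 m and linear speed of lid_large above 0.5 m/s)).
It also fails if it takes over 83 s, if anything falls off the work surface, if the arm or the gripper's body presses on something with over 40 N, if the wrist force passes 120 N, or if a joint passes its speed limit or range.

## Working session

There is one attempt and no reset: what is moved stays moved. The work goes in short steps, Python scripts to look and compute and a tool call to move; the robot and the scene stay as the last step left them, time stands still between calls to the robot, and variables do not carry over. Pictures are saved under pics/ and viewed, at most 16 in all, crops included, and the job is handed in when it is done.

Besides the shell and the picture viewer there is one more tool, called after "Emit:" in YAML: its name, and indented under it one key for each argument. play_rows: Moves the arm, as the interface text tells. Its arguments: {"type":"object","properties":{"increments":{"type":"array"},"grip_force":{"type":"number"}},"required":["increments"]}

```bash
mkdir -p pics; ls; python3 - <<'E'
from bench import manip
import cv2
s=manip.state(); print(s)
for n in ("side","top"):
    cv2.imwrite(f"pics/{n}0.png",manip.camera(n)[:,:,::-1]); c=manip.calibration(n); print(n,c["mtx"].round(1).tolist(),c["world_from_camera"].round(4).tolist())
E
```

```text
pics
{'t': 0.0, 'joints': array([-1.17090116e+00,  2.64762170e-01,  1.60538965e+00,  2.87781271e-05,
        1.27370070e+00, -3.68785766e-02]), 'qd': array([ 0.00115574, -0.0008743 ,  0.00166279, -0.00057828, -0.0010112 ,
       -0.00084665]), 'joint_efforts': array([ 1.12318616e-03, -5.15109122e+01, -3.67311609e+01,  6.59872327e-06,
        1.30078092e-02,  9.40837594e-06]), 'eef_pos': array([ 0.28524183, -0.61087338,  0.19754759]), 'tool_rot': array([-1.11385104e-03,  9.76248505e-01,  2.16650825e-01, -1.90439435e-04]), 'ft_force': array([-0.4104434 , -0.32076684, -0.48375007]), 'torque': array([-0.00587959, -0.03588353,  0.0458815 ]), 'grip_force': 0.0, 'finger_gap': 1.0008218043385422}
side [[440.1, 0.0, 314.1], [0.0, 440.1, 231.6], [0.0, 0.0, 1.0]] [[0.9631, -0.1576, 0.2183, 0.4119], [-0.2687, -0.5088, 0.8179, -0.7783], [-0.0178, -0.8463, -0.5324, 0.5154], [0.0, 0.0, 0.0, 1.0]]
top [[507.1, 0.0, 319.6], [0.0, 507.1, 250.4], [0.0, 0.0, 1.0]] [[0.022, -0.995, 0.0971, 0.5193], [-0.9996, -0.0235, -0.0139, -0.0817], [0.0161, -0.0967, -0.9952, 1.0344], [0.0, 0.0, 0.0, 1.0]]
```

View pics/top0.png

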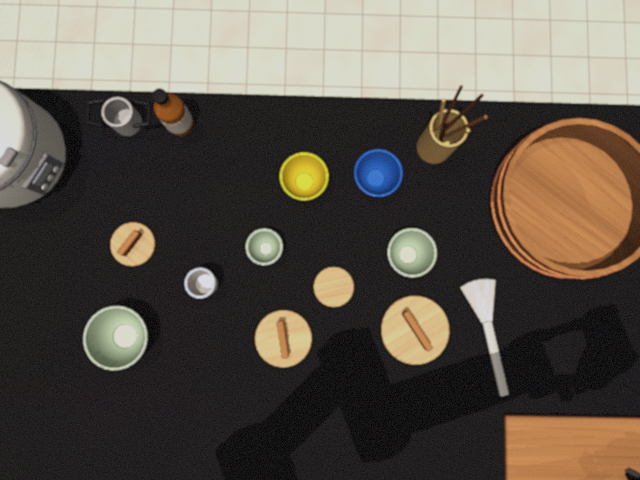

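View pics/side0.png

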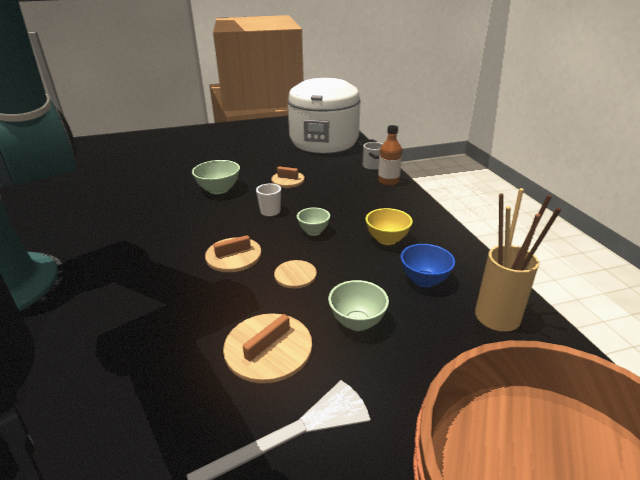

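Top view: the green bowls are large at (115,338), small at (264,247) and medium at (412,253). The blue bowl at (378,173) and the yellow one at (304,176) share the medium bowl's shape but are the wrong colour. The lids with bars are small at (132,243), medium at (283,338) and large at (415,330). The disc at (334,287) has no bar, so it is the coaster.

```bash
cat > h.py <<'E'
from bench import manip
import cv2, numpy as np
from scipy.optimize import least_squares
def ray(c,uv,z):
    K=c["mtx"];T=c["world_from_camera"]
    uv=np.asarray(uv,float).reshape(-1,2)
    d=np.c_[uv,np.ones(len(uv))]@np.linalg.inv(K).T@T[:3,:3].T
    return (T[:3,3]+d*((z-T[2,3])/d[:,2])[:,None])[:,:2]
def circ(p):
    return least_squares(lambda q:np.hypot(*(p-q[:2]).T)-q[2],[*p.mean(0),.05],loss="soft_l1",f_scale=.001).x
def masks(im):
    h=cv2.cvtColor(im,cv2.COLOR_RGB2HSV); k=np.ones((3,3),np.uint8)
    m=lambda a,b:cv2.morphologyEx(cv2.inRange(h,a,b),cv2.MORPH_OPEN,k)
    # green, wood (disc+bar), bar
    return m((35,20,50),(85,140,255)),m((5,60,60),(24,255,255)),m((4,120,40),(13,255,220))
def blobs(m,lo,hi):
    cs,_=cv2.findContours(m,cv2.RETR_EXTERNAL,cv2.CHAIN_APPROX_NONE)
    return [c for c in cs if lo<cv2.contourArea(c)<hi]
E
python3 - <<'E'
from h import *
im=cv2.imread("pics/top0.png")[:,:,::-1].copy();c=manip.calibration("top")
g,w,b=masks(im);h=cv2.cvtColor(im,cv2.COLOR_RGB2HSV)
for p in [(115,360),(412,272),(415,350),(283,325),(283,340),(418,330),(334,287)]: print(p,h[p[1],p[0]])
for x in blobs(g,600,6000):
    for z in (.042,.05,.058):
        q=circ(ray(c,cv2.convexHull(x),z)); print("bowl",x.mean((0,1)).round(),z,q.round(4))
for x in blobs(w,600,6000):
    print("disc",x.mean((0,1)).round(),circ(ray(c,x,.009)).round(4))
for x in blobs(b,60,1500):
    p=ray(c,x,.038); r=cv2.minAreaRect((p*1000).astype(np.float32)); print("bar",x.mean((0,1)).round(),r)
cv2.imwrite("pics/crop0.png",cv2.resize(im[200:380,70:460,::-1],None,fx=2,fy=2,interpolation=cv2.INTER_CUBIC))
cv2.imwrite("pics/m0.png",np.dstack([g,w,b])[200:380,70:460])
E
```

```text
(115, 360) [ 42  57 121]
(412, 272) [ 47  52 113]
(415, 350) [ 21  89 217]
(283, 325) [ 13 156 152]
(283, 340) [ 14 141 197]
(418, 330) [ 14 146 199]
(334, 287) [ 18 101 217]
bowl [113. 336.] 0.042 [0.4391 0.2945 0.0631]
bowl [113. 336.] 0.05 [0.4398 0.2914 0.0626]
bowl [113. 336.] 0.058 [0.4404 0.2884 0.0621]
bowl [412. 252.] 0.042 [ 0.618  -0.278   0.0503]
bowl [412. 252.] 0.05 [ 0.6172 -0.2764  0.0499]
bowl [412. 252.] 0.058 [ 0.6164 -0.2748  0.0495]
bowl [264. 246.] 0.042 [0.6221 0.0144 0.0382]
bowl [264. 246.] 0.05 [0.6212 0.0137 0.0379]
bowl [264. 246.] 0.058 [0.6204 0.0129 0.0375]
disc [283. 338.] [ 0.442  -0.0266  0.0577]
disc [415. 330.] [ 0.4643 -0.2907  0.0697]
disc [333. 286.] [ 0.5471 -0.1254  0.0418]
disc [132. 244.] [0.6243 0.2835 0.046 ]
disc [304. 176.] [ 0.7728 -0.0597  0.0422]
disc [449. 129.] [ 0.868  -0.3517  0.0596]
disc [170. 109.] [0.9061 0.2213 0.0312]
bar [573. 266.] ((597.3536376953125, -600.2647094726562), (15.909997940063477, 50.33896255493164), 1.3171234130859375)
bar [597. 264.] ((603.4354858398438, -647.58740234375), (25.895376205444336, 32.7469367980957), 1.3169074058532715)
bar [633. 244.] ((645.2266235351562, -721.3201904296875), (27.27798080444336, 69.1036376953125), 76.55255889892578)
```

View pics/crop0.png

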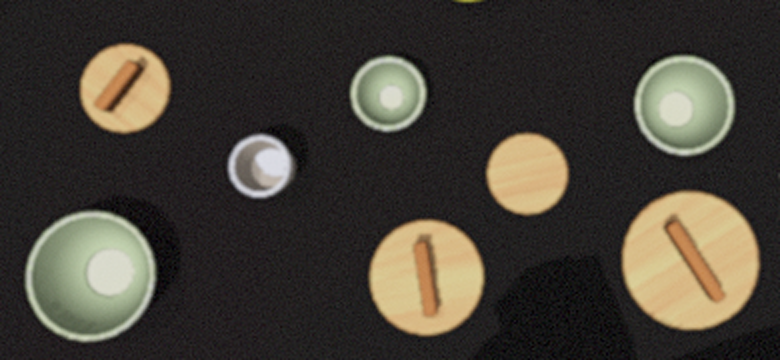

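View pics/m0.png

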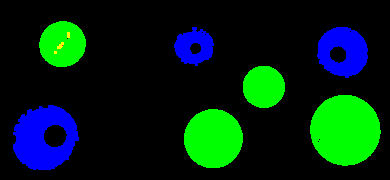

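The crop confirms it: three discs carry bars, the disc at (527,174) in the crop has none (the coaster), and the three green bowls are distinct in size. Next I need the bar angles.

```bash
cat >> h.py <<'E'
def bars(im,c,zs=.038):
    h=cv2.cvtColor(im,cv2.COLOR_RGB2HSV)
    m=cv2.inRange(h,(3,105,90),(16,255,255)); out=[]
    for x in blobs(cv2.morphologyEx(m,cv2.MORPH_CLOSE,np.ones((3,3),np.uint8)),40,60000):
        p=ray(c,x,zs)
        r=cv2.minAreaRect((p*1000).astype(np.float32)); (w,l)=r[1]; a=r[2]+(90 if l>w else 0)
        out.append((x.mean((0,1)).round(),np.round(r[0],1),np.round(r[1],1),round((a+90)%180-90,1)))
    return out
def go(x,y,z,bar=None):
    s=manip.state();w,a,b,d=s["tool_rot"];from_=s["eef_pos"]
    yaw=np.degrees(np.arctan2(2*(a*b+w*d),1-2*(b*b+d*d)))
    turn=0 if bar is None else -((bar-yaw+90)%180-90)
    # turn first: then shifts in the turned tool frame
    t=np.radians(yaw-turn); D=np.array([x,y])-from_[:2]
    print("t",round(s["t"],2),"pos",from_.round(4),"yaw",yaw.round(1),"j",s["joints"].round(2),"turn",round(turn,1),"xyz mm",
      (1000*np.array([D@[np.cos(t),np.sin(t)],D@[np.sin(t),-np.cos(t)],from_[2]-z])).round(1))
E
python3 - <<'E'
from h import *
im=cv2.imread("pics/top0.png")[:,:,::-1].copy();c=manip.calibration("top")
for r in bars(im,c): print(*r)
h=cv2.cvtColor(im,cv2.COLOR_RGB2HSV)
for z,b in ((.042,(264,247)),(.05,(412,253)),(.058,(115,338))):
    m=cv2.medianBlur(cv2.inRange(h,(30,15,75),(95,160,255)),5)
    for x in blobs(m,600,6000):
        if cv2.pointPolygonTest(cv2.convexHull(x),b,False)>0: print(b,circ(ray(c,x,z)).round(4))
E
```

```text
[572. 448.] [ 248.2 -588.8] [119.1 262.4] -89.7
[283. 338.] [445.8 -28.5] [78.  18.4] 9.8
[417. 329.] [ 466.5 -288.4] [94.5 17.1] 33.3
[131. 242.] [624.8 276.7] [23.7 63.8] -36.4
[581. 208.] [ 738.3 -586. ] [301.5 332.1] -2.3
[169. 109.] [894.3 213.6] [58.3 56.9] 34.0
(264, 247) [0.6219 0.0145 0.0366]
(412, 253) [ 0.6167 -0.2762  0.0488]
(115, 338) [0.4404 0.2886 0.0607]
```

```bash
python3 - <<'E'
from h import *
go(.4645,-.290,.16,33.3)
E
```

```text
t 0.1 pos [ 0.2853 -0.6109  0.1977] yaw 25.0 j [-1.17  0.26  1.61  0.    1.27 -0.04] turn -8.3 xyz mm [ 326.  -169.8   37.7]
```

Emit:
play_rows:
  increments:
    - [[1,0,0,0,-8.3],[1,40,-21,0,0],[1,41,-21,0,0],[1,41,-21,0,0],[1,41,-21,0,0],[1,41,-21,0,0],[1,41,-21,0,0],[1,41,-22,18,0],[1,40,-22,20,0],[1,0,0,0,0],[1,0,0,0,0]]
  grip_force: 40

```text
t: 1.2
eef_pos: [0.4642, -0.2891, 0.1598]
tool_rot: [-0.001, 0.958, 0.288, -0.001]
ft_force: [0.5, -0.4, -0.0]
finger_gap: 0.994
grip_force: 0.0
```

```bash
cat > look.py <<'E'
import sys
from h import *
c=manip.calibration("wrist");im=manip.camera("wrist");cv2.imwrite(f"pics/{sys.argv[1]}.png",im[:,:,::-1])
for r in bars(im,c): print(*r)
x,y,z,b=map(float,sys.argv[2:6]); go(x,y,z,b)
print(c["world_from_camera"].round(3).tolist())
E
python3 look.py w1 .4645 -.290 .013 33.3
```

```text
[320. 207.] [ 471.7 -279.5] [103.  122.8] -17.6
[22. 47.] [451.5 -53.5] [68.7  9.1] 10.9
t 1.25 pos [ 0.4644 -0.2905  0.1607] yaw 33.4 j [-0.6   0.05  1.92 -0.    1.17  0.38] turn 0.1 xyz mm [  0.3  -0.3 147.7]
[[0.552, -0.802, -0.227, 0.522], [-0.834, -0.532, -0.148, -0.253], [-0.002, 0.271, -0.963, 0.335], [0.0, 0.0, 0.0, 1.0]]
```

View pics/w1.png

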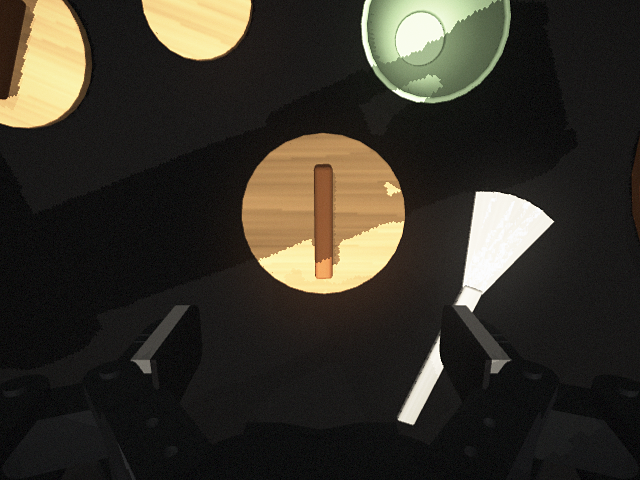

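The wrist view shows the large lid centred at (323,213) between the fingers, with its bar (323,165–278) aligned with the tool x axis. I'll check the centre and descend.

```bash
python3 - <<'E'
from h import *
c=manip.calibration("wrist")
print(ray(c,[(323.5,213.5)],.010),ray(c,[(323,222)],.038))
E
```

```text
[[ 0.4666192  -0.29284291]] [[ 0.46564242 -0.2928057 ]]
```

Emit:
play_rows:
  increments:
    - [[1,0,0,40,0],[1,0,0,40,0],[1,0,0,30,0],[1,0,0,20,0],[1,0,0,17,0],[1,0,0,0,0],[-1,0,0,0,0],[-1,0,0,0,0],[-1,0,0,0,0],[-1,0,0,0,0],[-1,0,0,0,0],[-1,0,0,0,0],[-1,0,0,0,0],[-1,0,0,0,0],[-1,0,0,0,0],[-1,0,0,0,0]]

```text
t: 2.85
eef_pos: [0.4645, -0.2904, 0.0138]
tool_rot: [-0.0, 0.958, 0.287, -0.0]
ft_force: [0.3, -0.1, 0.3]
finger_gap: 0.002
grip_force: 0.0
```

The fingers shut completely with nothing between them, so I'll look.

```bash
python3 look.py w2 .4645 -.290 .013 33.3; python3 -c "
from h import *
cv2.imwrite('pics/side2.png',cv2.resize(manip.camera('side')[200:420,180:480,::-1],None,fx=2,fy=2))"
```

```text
[189. 276.] [ 444.8 -241.3] [12.9 11.6] 11.4
[266. 233.] [ 477.4 -258. ] [2.7 6.9] -52.7
[442. 225.] [ 516.1 -311.5] [ 7.2 14.5] -46.2
[369. 209.] [ 507.1 -285.6] [ 1.9 12.2] -59.4
[395. 190.] [ 518.6 -288.5] [ 7.6 21.9] -55.0
[285. 252.] [ 477.7 -283.5] [ 74.3 113. ] -56.2
[324. 151.] [ 514.5 -259.6] [14.2 74.2] -57.9
[98.  1.] [ 515.1 -169.2] [ 0.9 14.4] -56.7
t 2.9 pos [ 0.4645 -0.2904  0.0138] yaw 33.3 j [-0.6   0.21  2.04  0.    0.89  0.38] turn 0.0 xyz mm [ 0.2 -0.3  0.8]
[[0.55, -0.804, -0.226, 0.522], [-0.835, -0.529, -0.148, -0.254], [-0.001, 0.27, -0.963, 0.189], [0.0, 0.0, 0.0, 1.0]]
```

View pics/side2.png

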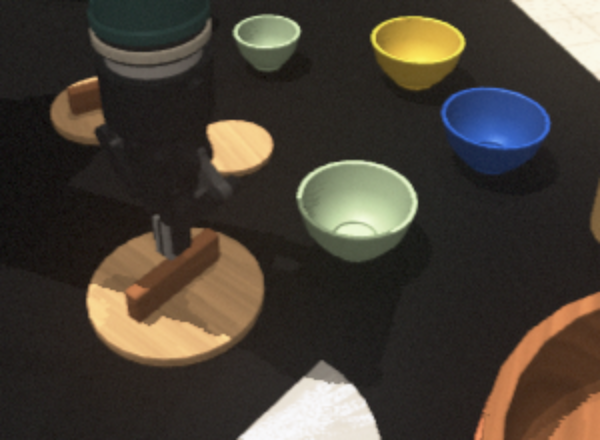

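View pics/w2.png

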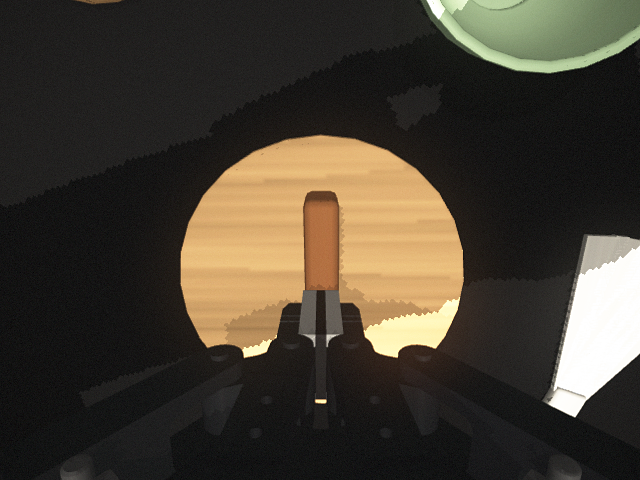

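```bash
python3 - <<'E'
from h import *
c=manip.calibration("wrist");print(c["mtx"])
def proj(c,P):
    T=np.linalg.inv(c["world_from_camera"]);q=T[:3,:3]@P+T[:3,3];q=c["mtx"]@q;return (q[:2]/q[2]).round(1)
s=manip.calibration("side")
for z in (.0138,.03,.038,.05): print(z,"wrist",proj(c,[.4645,-.2904,z]),"side crop",(proj(s,[.4645,-.2904,z])-[180,200])*2)
im=cv2.imread("pics/w2.png")[:,:,::-1].copy()
for f in ("w1","w2"): pass
print("disc top pt",ray(c,[(322,135),(181,270),(463,270)],.01))
for z in (.0138,.03,.05): print(z,np.ptp(ray(c,[(303,292),(343,292)],z),axis=0))
t=manip.calibration("top")
im=manip.camera("top"); print([ (r) for r in bars(im,t)][:8])
E
```

```text
[[401.80225434   0.         320.36252965]
 [  0.         401.80225434 241.67883087]
 [  0.           0.           1.        ]]
0.0138 wrist [318.7 280.2] side crop [175.4 281.6]
0.03 wrist [318.5 293.9] side crop [173.8 266.4]
0.038 wrist [318.4 301.7] side crop [173.  258.6]
0.05 wrist [318.3 314.8] side crop [171.8 247. ]
disc top pt [[ 0.5198847  -0.25572317]
 [ 0.43178513 -0.23400461]
 [ 0.50503159 -0.34529316]]
0.0138 [0.01033142 0.01569591]
0.03 [0.00937715 0.01424615]
0.05 [0.00819905 0.01245632]
[(array([573., 448.]), array([ 247.8, -589. ]), array([119.1, 261.6]), -90.0), (array([285., 345.]), array([427. , -25.2]), array([86.9, 81. ]), 40.6), (array([404., 325.]), array([ 478.8, -261.4]), array([ 79.4, 132.2]), -29.7), (array([131., 242.]), array([624.8, 276.5]), array([22.1, 63.4]), -34.4), (array([580., 208.]), array([ 738.3, -586. ]), array([301.5, 332.1]), -2.3), (array([169., 109.]), array([894.8, 213.7]), array([59.7, 56.9]), 35.8)]
```

Both views put the shut fingertips at about z≈0.047, above the bar, while the state claims 0.014. At the first look, too, the open tips appeared about 30 mm nearer the camera than the stated TCP would put them. The tips therefore sit roughly 33 mm behind the reported TCP. I'll open and go lower in small steps, watching the force.

Emit:
play_rows:
  increments:
    - [[1,0,0,0,0],[1,0,0,0,0],[1,0,0,0,0],[1,0,0,0,0],[1,0,0,0,0],[1,0,0,0,0],[1,0,0,0,0],[1,0,0,5,0],[1,0,0,5,0],[1,0,0,0,0]]

```text
t: 4.0
eef_pos: [0.4636, -0.2899, 0.0027]
tool_rot: [-0.001, 0.958, 0.287, -0.001]
ft_force: [-0.6, -0.1, 0.1]
finger_gap: 0.998
grip_force: 0.0
```

Emit:
play_rows:
  increments:
    - [[1,0,0,5,0],[1,0,0,0,0],[1,0,0,0,0]]

```text
t: 4.3
eef_pos: [0.4644, -0.2903, -0.0014]
tool_rot: [-0.0, 0.958, 0.287, -0.0]
ft_force: [0.1, 0.1, -0.1]
finger_gap: 0.999
grip_force: 0.0
```

Emit:
play_rows:
  increments:
    - [[1,0,0,5,0],[1,0,0,5,0],[1,0,0,5,0],[1,0,0,0,0],[-1,0,0,0,0],[-1,0,0,0,0],[-1,0,0,0,0],[-1,0,0,0,0],[-1,0,0,0,0],[-1,0,0,0,0],[-1,0,0,0,0],[-1,0,0,0,0],[-1,0,0,0,0]]

```text
t: 5.6
eef_pos: [0.4648, -0.2907, -0.0158]
tool_rot: [0.0, 0.958, 0.287, 0.0]
ft_force: [0.3, -0.2, 1.8]
finger_gap: 0.153
grip_force: 39.7
```

```bash
python3 look.py w3 .6167 -.2762 .12 33.3|grep "^t"; python3 -c "
import cv2;cv2.imwrite('pics/w3s.png',cv2.imread('pics/w3.png')[130:400,150:500])"
```

```text
t 5.65 pos [ 0.4649 -0.2907 -0.0158] yaw 33.3 j [-0.6   0.26  2.05  0.    0.83  0.38] turn 0.0 xyz mm [ 134.9   71.2 -135.8]
```

View pics/w3s.png

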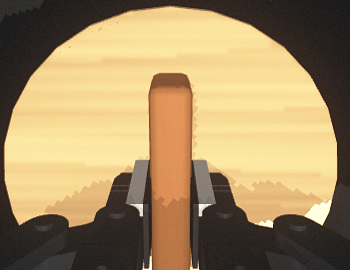

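The bar is held centrally between the pads (image about 170,170, gap 0.153, 40 N). I'll lift and carry it to the large bowl.

Emit:
play_rows:
  increments:
    - [[-1,0,0,-10,0],[-1,0,0,-20,0],[-1,0,0,-30,0],[-1,0,0,-35,0],[-1,0,0,-25,0],[-1,0,0,-10,0],[-1,0,0,0,0]]

```text
t: 6.35
eef_pos: [0.4655, -0.2911, 0.1156]
tool_rot: [0.001, 0.958, 0.287, 0.001]
ft_force: [1.0, -0.1, -1.6]
finger_gap: 0.157
grip_force: 39.2
```

```bash
python3 -c "
from h import *
go(.4404,.2886,.12)"
```

```text
t 6.35 pos [ 0.4655 -0.2911  0.1156] yaw 33.3 j [-0.6   0.09  1.96  0.    1.08  0.38] turn 0 xyz mm [ 297.5 -498.1   -4.4]
```

Emit:
play_rows:
  increments:
    - [[-1,8,-13,0,0],[-1,14,-23,0,0],[-1,18,-31,0,0],[-1,18,-31,0,0],[-1,18,-31,0,0],[-1,18,-31,0,0],[-1,18,-31,0,0],[-1,18,-31,0,0],[-1,18,-31,0,0],[-1,18,-31,0,0],[-1,18,-31,0,0],[-1,18,-31,0,0],[-1,18,-31,0,0],[-1,18,-31,0,0],[-1,18,-31,0,0],[-1,18,-31,0,0],[-1,18,-31,0,0],[-1,15,-17,0,0],[-1,8,-11,0,0],[-1,0,0,0,0]]

```text
t: 8.35
eef_pos: [0.4355, 0.3253, 0.1121]
tool_rot: [0.0, 0.958, 0.288, -0.002]
ft_force: [1.1, -0.5, -1.0]
finger_gap: 0.152
grip_force: 39.2
```

Emit:
play_rows:
  increments:
    - [[-1,0,0,0,0],[-1,0,0,0,0]]

```text
t: 8.55
eef_pos: [0.4365, 0.3232, 0.1132]
tool_rot: [0.0, 0.958, 0.286, -0.001]
ft_force: [-1.3, 0.2, -0.8]
finger_gap: 0.152
grip_force: 39.2
```

```bash
cat > bowl.py <<'E'
import sys
from h import *
n,x,y,zr,zt=sys.argv[1],*map(float,sys.argv[2:])
go(x,y,zt)
for cam in ("top","wrist","side"):
    c=manip.calibration(cam);im=manip.camera(cam);cv2.imwrite(f"pics/{n}_{cam}.png",im[:,:,::-1])
E
python3 bowl.py a .4404 .2886 .058 .0435
```

```text
t 8.55 pos [0.4365 0.3232 0.1132] yaw 33.3 j [ 0.59  0.09  1.97 -0.    1.08  1.58] turn 0 xyz mm [-15.7  31.1  69.7]
```

View pics/a_wrist.png

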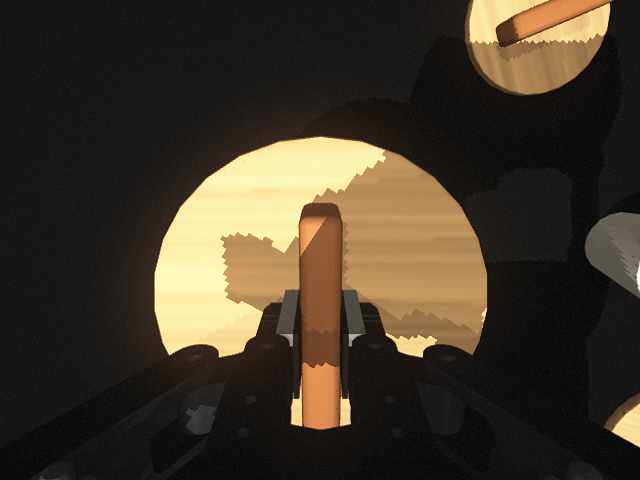

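The wrist view shows the lid held level, its disc spanning columns 155–487 and hiding the bowl. I overshot by 35 mm, so I'll correct that and then lower.

Emit:
play_rows:
  increments:
    - [[-1,-8,15,0,0],[-1,-8,16,0,0],[-1,0,0,0,0],[-1,0,0,20,0],[-1,0,0,15,0],[-1,0,0,10,0],[-1,0,0,5,0],[-1,0,0,0,0],[-1,0,0,0,0]]

```text
t: 9.6
eef_pos: [0.441, 0.2902, 0.0641]
tool_rot: [-0.0, 0.958, 0.287, 0.0]
ft_force: [-0.3, -0.1, -0.6]
finger_gap: 0.157
grip_force: 39.3
```

```bash
python3 bowl.py b .4404 .2886 .058 .0425; python3 -c "
import cv2;cv2.imwrite('pics/b_s.png',cv2.resize(cv2.imread('pics/b_side.png')[120:240,150:330],None,fx=3,fy=3))"
```

```text
t 9.6 pos [0.441  0.2902 0.0641] yaw 33.3 j [ 0.53  0.11  2.05 -0.    0.98  1.52] turn 0 xyz mm [-1.3  1.  21.6]
```

View pics/b_s.png

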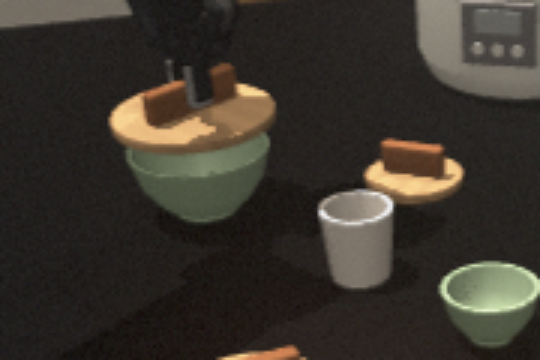

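The lid sits level above the large bowl and centred: lid columns 110–276 and bowl 127–270 in the crop. I'll lower gently until contact.

Emit:
play_rows:
  increments:
    - [[-1,-1,1,6,0],[-1,0,0,6,0],[-1,0,0,4,0],[-1,0,0,2,0],[-1,0,0,2,0],[-1,0,0,0,0],[-1,0,0,0,0]]

```text
t: 10.45
eef_pos: [0.4406, 0.2886, 0.0439]
tool_rot: [-0.0, 0.958, 0.287, 0.0]
ft_force: [0.1, -0.9, -0.9]
finger_gap: 0.155
grip_force: 39.3
```

Emit:
play_rows:
  increments:
    - [[-1,0,0,1,0],[-1,0,0,1,0],[-1,0,0,0,0],[-1,0,0,0,0]]

```text
t: 10.85
eef_pos: [0.4407, 0.2887, 0.0422]
tool_rot: [-0.0, 0.958, 0.287, 0.0]
ft_force: [-0.1, 0.1, 0.4]
finger_gap: 0.151
grip_force: 39.5
```

Emit:
play_rows:
  increments:
    - [[-1,0,0,1,0],[-1,0,0,0,0],[-0.6,0,0,0,0],[-0.4,0,0,0,0],[0,0,0,0,0],[1,0,0,0,0],[1,0,0,0,0],[1,0,0,0,0],[1,0,0,0,0],[1,0,0,-10,0],[1,0,0,-30,0],[1,0,0,-40,0],[1,0,0,-30,0],[1,0,0,0,0],[1,0,0,0,0]]

```text
t: 12.35
eef_pos: [0.4413, 0.289, 0.1526]
tool_rot: [-0.0, 0.958, 0.287, 0.002]
ft_force: [-0.6, -0.2, -0.3]
finger_gap: 1.001
grip_force: 0.0
```

```bash
python3 - <<'E'
from h import *
c=manip.calibration("side");im=manip.camera("side");cv2.imwrite("pics/c.png",cv2.resize(im[120:240,150:330,::-1],None,fx=3,fy=3))
go(.4424,-.0266,.145,8.5)
go(.6243,.2835,.145,-36)
E
```

```text
t 12.4 pos [0.4402 0.2884 0.1509] yaw 33.3 j [0.53 0.02 1.97 0.   1.15 1.52] turn 24.8 xyz mm [-44.4 311.9   5.9]
t 12.4 pos [0.4402 0.2884 0.1509] yaw 33.3 j [0.53 0.02 1.97 0.   1.15 1.52] turn 69.3 xyz mm [ 151.8 -104.2    5.9]
```

View pics/c.png

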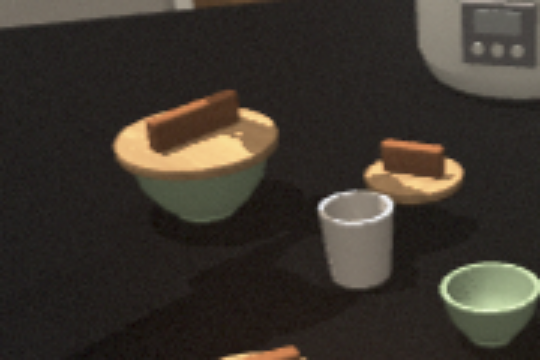

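The large lid sits level on its bowl. Next is the small lid. A turn of +69° would bring joint 6 to its limit, so I'll turn −111° instead.

Emit:
play_rows:
  increments:
    - [[1,0,0,0,-8.5],[1,0,0,0,-8.5],[1,0,0,0,-8.5],[1,0,0,0,-8.5],[1,0,0,0,-8.5],[1,0,0,0,-8.5],[1,0,0,0,-8.5],[1,0,0,0,-8.5],[1,0,0,0,-8.5],[1,0,0,0,-8.5],[1,0,0,0,-8.5],[1,0,0,0,-8.5],[1,0,0,0,-8.5],[1,-30,20,0,0],[1,-40,28,0,0],[1,-40,28,0,0],[1,-30,20,0,0],[1,-12,8,0,0],[1,0,0,0,0],[1,0,0,0,0]]

```text
t: 14.4
eef_pos: [0.623, 0.2822, 0.1485]
tool_rot: [-0.002, 0.311, 0.951, -0.001]
ft_force: [-0.0, -0.3, -0.2]
finger_gap: 0.998
grip_force: 0.0
```

```bash
cat > close.py <<'E'
import sys
from h import *
n,x,y,z,b=sys.argv[1],*map(float,sys.argv[2:])
c=manip.calibration("wrist");im=manip.camera("wrist");cv2.imwrite(f"pics/{n}.png",im[:,:,::-1])
go(x,y,z,b)
h=cv2.cvtColor(im,cv2.COLOR_RGB2HSV)
m=cv2.morphologyEx(cv2.inRange(h,(5,60,60),(26,255,255)),cv2.MORPH_CLOSE,np.ones((5,5),np.uint8))
for q in blobs(m,3000,60000): print("disc",q.mean((0,1)).round(),circ(ray(c,cv2.convexHull(q),.009)).round(4))
T=np.linalg.inv(c["world_from_camera"]);q=c["mtx"]@(T[:3,:3]@[x,y,.01]+T[:3,3]);print("expected px",(q/q[2]).round())
E
python3 close.py w4 .6243 .2835 -.0155 -36
```

```text
t 14.45 pos [0.6227 0.2824 0.1491] yaw 143.8 j [ 0.39  0.32  1.63  0.    1.2  -0.55] turn -0.2 xyz mm [ -0.6   1.8 164.6]
disc [322. 217.] [0.6235 0.2817 0.0443]
disc [143.  37.] [0.4104 0.28   0.0841]
expected px [324. 218.   1.]
```

View pics/w4.png

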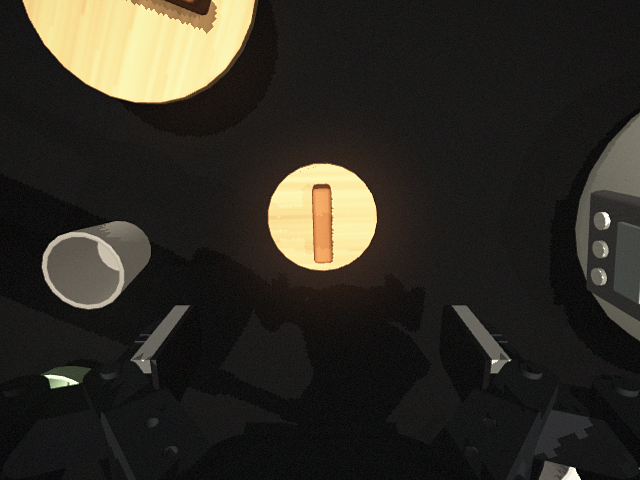

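The small lid is centred at (322,217) between the fingers, with its bar aligned (321,184)–(323,263). The cup is well clear at (95,260). I'll descend and grip.

Emit:
play_rows:
  increments:
    - [[1,-1,1,40,0],[1,0,0,45,0],[1,0,0,35,0],[1,0,0,20,0],[1,0,0,14,0],[1,0,0,10,0],[1,0,0,0,0],[1,0,0,0,0],[-1,0,0,0,0],[-1,0,0,0,0],[-1,0,0,0,0],[-1,0,0,0,0],[-1,0,0,0,0],[-1,0,0,0,0],[-1,0,0,0,0],[-1,0,0,0,0],[-1,0,0,0,0],[-1,0,0,0,0]]

```text
t: 16.25
eef_pos: [0.6263, 0.2831, -0.0127]
tool_rot: [0.0, 0.31, 0.951, 0.0]
ft_force: [-0.4, -0.4, 3.2]
finger_gap: 0.152
grip_force: 39.6
```

```bash
python3 -c "
from h import *
go(.6219,.0145,.13)"
```

```text
t 16.25 pos [ 0.6263  0.2831 -0.0127] yaw 143.8 j [ 0.39  0.47  1.74  0.    0.93 -0.55] turn 0 xyz mm [-155.  -219.5 -142.7]
```

Emit:
play_rows:
  increments:
    - [[-1,0,0,-10,0],[-1,0,0,-25,0],[-1,0,0,-35,0],[-1,0,0,-30,0],[-1,0,0,-20,0],[-1,-10,-14,0,0],[-1,-17,-24,0,0],[-1,-20,-28,0,0],[-1,-20,-28,0,0],[-1,-20,-28,0,0],[-1,-20,-28,0,0],[-1,-20,-28,0,0],[-1,-15,-24,0,0],[-1,-10,-14,0,0],[-1,-3,-4,0,0],[-1,0,0,0,0],[-1,0,0,20,0],[-1,0,0,20,0],[-1,0,0,0,0],[-1,0,0,0,0]]

```text
t: 18.25
eef_pos: [0.6207, 0.0151, 0.0664]
tool_rot: [-0.001, 0.31, 0.951, -0.0]
ft_force: [-1.0, 0.5, -0.6]
finger_gap: 0.154
grip_force: 39.1
```

```bash
python3 bowl.py d .6225 .0145 .042 .0293;python3 -c "
import cv2;cv2.imwrite('pics/d_s.png',cv2.resize(cv2.imread('pics/d_side.png')[130:270,220:400],None,fx=3,fy=3))"
```

```text
t 18.25 pos [0.6207 0.0151 0.0664] yaw 143.9 j [-0.02  0.28  1.85  0.    1.02 -0.96] turn 0 xyz mm [-1.8  0.6 37.1]
```

View pics/d_s.png

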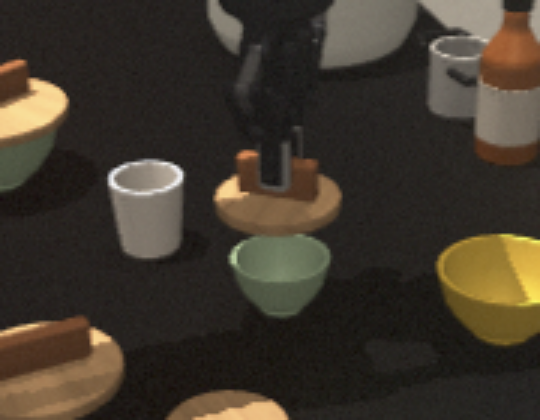

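The lid hangs level above the small bowl, with their centres matching in the crop (lid columns 215–341, bowl 230–330). I'll lower it.

Emit:
play_rows:
  increments:
    - [[-1,-1,0,10,0],[-1,0,0,10,0],[-1,0,0,7,0],[-1,0,0,4,0],[-1,0,0,2,0],[-1,0,0,1,0],[-1,0,0,1,0],[-1,0,0,0,0],[-1,0,0,0,0]]

```text
t: 19.3
eef_pos: [0.6223, 0.0133, 0.0322]
tool_rot: [0.0, 0.31, 0.951, 0.0]
ft_force: [0.4, -1.1, -1.2]
finger_gap: 0.154
grip_force: 39.1
```

Emit:
play_rows:
  increments:
    - [[-1,0,0,1,0],[-1,0,0,1,0],[-1,0,0,0.5,0],[-1,0,0,0,0],[-1,0,0,0,0]]

```text
t: 19.8
eef_pos: [0.622, 0.0133, 0.0294]
tool_rot: [-0.0, 0.31, 0.951, -0.0]
ft_force: [0.3, -0.7, 0.1]
finger_gap: 0.156
grip_force: 39.2
```

Emit:
play_rows:
  increments:
    - [[-1,0,0,1,0],[-1,0,0,0,0],[-1,0,0,0,0]]

```text
t: 20.1
eef_pos: [0.6223, 0.0133, 0.0292]
tool_rot: [0.0, 0.31, 0.951, 0.0]
ft_force: [-1.7, 0.9, 4.7]
finger_gap: 0.151
grip_force: 39.9
```

Contact at 4.7 N. I'll release and retreat.

Emit:
play_rows:
  increments:
    - [[-0.6,0,0,0,0],[-0.4,0,0,0,0],[0,0,0,0,0],[1,0,0,0,0],[1,0,0,0,0],[1,0,0,0,0],[1,0,0,0,0],[1,0,0,-10,0],[1,0,0,-30,0],[1,0,0,-40,0],[1,0,0,-40,0],[1,0,0,0,0]]

```text
t: 21.3
eef_pos: [0.6275, 0.0132, 0.1573]
tool_rot: [0.007, 0.31, 0.951, 0.002]
ft_force: [1.0, 0.7, 0.3]
finger_gap: 0.999
grip_force: 0.0
```

```bash
python3 - <<'E'
from h import *
im=cv2.imread("pics/top0.png")[70:,:,::-1]
go(.442,-.0266,.145,8.5)
E
```

```text
t 21.3 pos [0.6275 0.0132 0.1573] yaw 143.8 j [-0.02  0.19  1.77  0.    1.17 -0.96] turn -44.7 xyz mm [189.4 -12.   12.3]
```

Emit:
play_rows:
  increments:
    - [[1,0,0,0,-8.5],[1,0,0,0,-8.5],[1,0,0,0,-8.5],[1,0,0,0,-8.5],[1,0,0,0,-8.5],[1,0,0,0,-2.2],[1,30,-2,5,0],[1,40,-2,5,0],[1,40,-3,0,0],[1,40,-3,0,0],[1,34,-2,0,0],[1,0,0,0,0],[1,0,0,0,0]]

```text
t: 22.6
eef_pos: [0.4418, -0.0259, 0.1388]
tool_rot: [0.001, -0.074, 0.997, -0.0]
ft_force: [1.1, 0.2, 0.7]
finger_gap: 1.001
grip_force: 0.0
```

```bash
python3 close.py w5 .442 -.0266 -.0145 8.5
```

```text
t 22.65 pos [ 0.4427 -0.0259  0.1391] yaw -171.5 j [-0.11 -0.14  2.14  0.    1.13 -1.83] turn 0.0 xyz mm [  0.8  -0.6 153.6]
disc [271. 260.] [ 0.4725 -0.0704  0.1382]
expected px [321. 221.   1.]
```

View pics/w5.png

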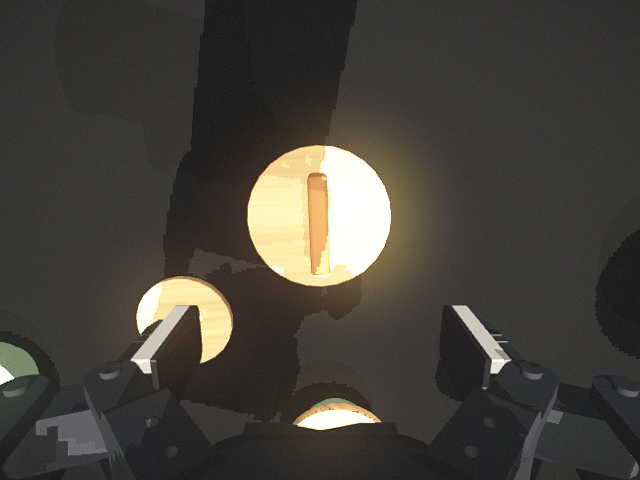

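The medium lid is centred at (319,215), with its bar nearly aligned (317,175)–(320,273). The coaster at (185,320) is clear of the finger path.

```bash
python3 - <<'E'
from h import *
c=manip.calibration("wrist");print(ray(c,[(319,215.5)],.010),ray(c,[(318.5,224)],.038)); go(.442,-.0266,-.0145,8.5)
E
```

```text
[[ 0.43910307 -0.02834995]] [[ 0.43927681 -0.02859585]]
t 22.65 pos [ 0.4427 -0.0259  0.1391] yaw -171.5 j [-0.11 -0.14  2.14  0.    1.13 -1.83] turn 0.0 xyz mm [  0.8  -0.6 153.6]
```

Emit:
play_rows:
  increments:
    - [[1,2,-1,40,0],[1,0,0,45,0],[1,0,0,35,0],[1,0,0,20,0],[1,0,0,11,0],[1,0,0,0,0],[1,0,0,0,0],[-1,0,0,0,0],[-1,0,0,0,0],[-1,0,0,0,0],[-1,0,0,0,0],[-1,0,0,0,0],[-1,0,0,0,0],[-1,0,0,0,0],[-1,0,0,0,0],[-1,0,0,0,0],[-1,0,0,0,0],[-1,0,0,-10,0],[-1,0,0,-20,0],[-1,0,0,0,0]]

```text
t: 24.65
eef_pos: [0.4422, -0.0274, 0.0196]
tool_rot: [0.002, -0.074, 0.997, -0.0]
ft_force: [1.0, 0.4, -1.1]
finger_gap: 0.148
grip_force: 42.0
```

```bash
python3 -c "
from h import *
go(.6167,-.2762,.13)"
```

```text
t 24.65 pos [ 0.4422 -0.0274  0.0196] yaw -171.5 j [-0.12  0.01  2.25  0.    0.87 -1.84] turn 0 xyz mm [-135.7 -272.  -110.4]
```

Emit:
play_rows:
  increments:
    - [[-1,0,0,-25,0],[-1,0,0,-35,0],[-1,0,0,-30,0],[-1,0,0,-20,0],[-1,-7,-14,0,0],[-1,-12,-24,0,0],[-1,-16,-32,0,0],[-1,-16,-32,0,0],[-1,-16,-32,0,0],[-1,-16,-32,0,0],[-1,-16,-32,0,0],[-1,-16,-32,0,0],[-1,-12,-24,0,0],[-1,-8,-16,0,0],[-1,-1,-2,0,0],[-1,0,0,0,0],[-1,0,0,20,0],[-1,0,0,20,0],[-1,0,0,0,0],[-1,0,0,0,0]]

```text
t: 26.65
eef_pos: [0.6137, -0.2749, 0.0865]
tool_rot: [-0.001, -0.075, 0.997, 0.001]
ft_force: [-0.3, 0.5, -0.7]
finger_gap: 0.154
grip_force: 41.9
```

```bash
python3 bowl.py e .6167 -.2762 .05 .039;python3 -c "
import cv2;cv2.imwrite('pics/e_s.png',cv2.resize(cv2.imread('pics/e_side.png')[120:350,180:450],None,fx=2,fy=2))"
```

```text
t 26.65 pos [ 0.6137 -0.2749  0.0865] yaw -171.4 j [-0.46  0.35  1.71  0.    1.08 -2.18] turn 0 xyz mm [-2.8 -1.8 47.5]
```

View pics/e_s.png

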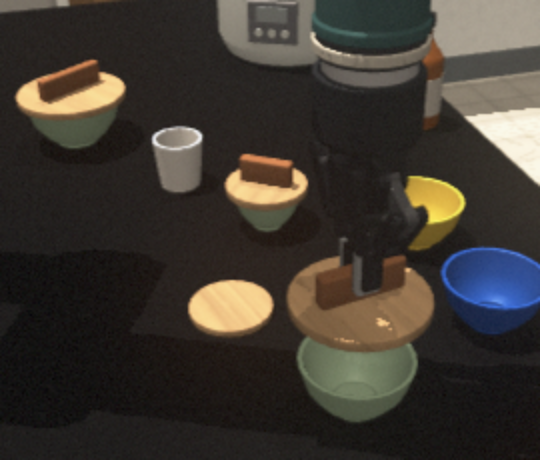

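The small lid sits level on its bowl, and the medium lid hangs level over the medium bowl (crop columns 287–434 against 298–416). I'll correct by 3 mm and lower.

Emit:
play_rows:
  increments:
    - [[-1,-3,-2,10,0],[-1,0,0,12,0],[-1,0,0,10,0],[-1,0,0,6,0],[-1,0,0,3,0],[-1,0,0,2,0],[-1,0,0,1,0],[-1,0,0,0,0],[-1,0,0,0,0]]

```text
t: 27.7
eef_pos: [0.6185, -0.2776, 0.0439]
tool_rot: [0.0, -0.074, 0.997, -0.0]
ft_force: [-0.2, -0.2, -0.2]
finger_gap: 0.149
grip_force: 42.0
```

Emit:
play_rows:
  increments:
    - [[-1,0,0,1,0],[-1,0,0,1,0],[-1,0,0,0,0],[-1,0,0,0,0]]

```text
t: 28.1
eef_pos: [0.6181, -0.2775, 0.0413]
tool_rot: [-0.0, -0.074, 0.997, 0.0]
ft_force: [0.2, -0.5, -1.0]
finger_gap: 0.151
grip_force: 42.0
```

Emit:
play_rows:
  increments:
    - [[-1,0,0,1,0],[-1,0,0,1,0],[-1,0,0,0,0],[-1,0,0,0,0]]

```text
t: 28.5
eef_pos: [0.6181, -0.2775, 0.0393]
tool_rot: [-0.0, -0.074, 0.997, 0.0]
ft_force: [0.4, 0.4, -0.6]
finger_gap: 0.154
grip_force: 42.0
```

Emit:
play_rows:
  increments:
    - [[-1,0,0,1,0],[-1,0,0,0,0],[-1,0,0,0,0]]

```text
t: 28.8
eef_pos: [0.6181, -0.2775, 0.0384]
tool_rot: [-0.0, -0.074, 0.997, 0.0]
ft_force: [-0.4, 0.1, -0.4]
finger_gap: 0.149
grip_force: 42.0
```

Emit:
play_rows:
  increments:
    - [[-1,0,0,1,0],[-1,0,0,0,0],[-1,0,0,0,0]]

```text
t: 29.1
eef_pos: [0.6184, -0.2776, 0.038]
tool_rot: [0.0, -0.074, 0.997, -0.0]
ft_force: [-1.3, 1.1, 1.7]
finger_gap: 0.155
grip_force: 42.4
```

Contact. I'll release, retreat upwards and back, and check.

Emit:
play_rows:
  increments:
    - [[-0.6,0,0,0,0],[-0.4,0,0,0,0],[0,0,0,0,0],[1,0,0,0,0],[1,0,0,0,0],[1,0,0,0,0],[1,0,0,0,0],[1,0,0,-10,0],[1,0,0,-30,0],[1,0,0,-40,0],[1,0,0,-40,0],[1,0,0,-40,0],[1,35,30,0,0],[1,35,30,0,0],[1,35,30,0,0],[1,35,30,0,0],[1,0,30,0,0],[1,0,30,0,0],[1,0,0,0,0],[1,0,0,0,0]]

```text
t: 31.1
eef_pos: [0.4533, -0.1201, 0.1984]
tool_rot: [0.001, -0.075, 0.997, -0.001]
ft_force: [-0.4, 0.2, -0.1]
finger_gap: 1.002
grip_force: 0.0
```

```bash
python3 - <<'E'
from h import *
print(manip.state()["eef_pos"])
cs=manip.calibration("side");si=manip.camera("side");c=manip.calibration("top");im=manip.camera("top")
_,w,_=masks(im)
for x in blobs(w,600,6000):
    for n,z,cx in (("S",.05,(.622,.0145)),("M",.058,(.617,-.276)),("L",.066,(.44,.2886)),("coaster",.008,(.547,-.125))):
        q=circ(ray(c,cv2.convexHull(x),z))
        if np.hypot(*(q[:2]-cx))<.04: print(n,q.round(4),"off mm",((q[:2]-cx)*1000).round(1))
v=np.hstack([cv2.resize(im[200:400,60:460],(400,200)),]);v2=si[130:360,160:450]
H=np.zeros((430,400,3),np.uint8);H[:200]=v;H[200:430,:290]=v2
cv2.imwrite("pics/fin.png",H[:,:,::-1])
E
```

```text
[ 0.45329651 -0.12008967  0.1984177 ]
L [0.4399 0.289  0.0704] off mm [-0.1  0.4]
coaster [ 0.5473 -0.1251  0.0417] off mm [ 0.3 -0.1]
S [0.6217 0.0155 0.0464] off mm [-0.3  1. ]
M [ 0.6205 -0.2771  0.0583] off mm [ 3.5 -1.1]
```

View pics/fin.png

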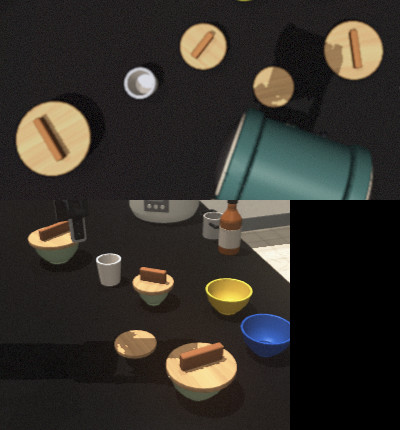

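All three lids lie level on their bowls, at most 4 mm off centre, and the coaster and cup have not moved. I'll hand it in.

```bash
python3 -c "
from bench import manip
print(manip.close_job())"
```

```text
the job is handed in; nothing more can be done
None
```

Job handed in at about 31 s: all three lids sit level on the bowls of their own size, 0.4 to 4 mm off centre in the last pictures; the coaster and cup had not moved, and I never worked near the spatula, though I did not re-measure it; no verdict came back.

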